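# Change over from one fastener box to the next

## Robot

A 6-joint arm with a two-finger parallel gripper is mounted at the origin on the work surface. World frame = base frame: x ahead of the robot, y to its left, z up, the work surface at z = 0. Lengths are in m, angles in rad, forces in N, time in s.
With the tool pointing down it reaches from about 0.275 to 0.975 m from the base axis. Payload 8.4 kg.
Tool frame: the origin (TCP) lies at the very end of the fingers, on their centre line; the grasp point (between the pads) lies 19 mm behind it; z points along the fingers, x is the direction in which the jaws open and shut, and the axes are right-handed (so a half turn about z gives the same grasp; the last joint's range is limited). The gripper opens to 92 mm and grips with 3 to 60 N. Pads are 20 mm wide; open, the fingers measure 128 mm over their backs; the gripper's body (75 mm by 189 mm) begins 69 mm behind the grasp point.
Start: joints at [1.158, 0.353, 1.633, -0, 1.155, -0.002], TCP at [0.25, 0.573, 0.215] pointing down, gripper open.
Joint ranges: [-2.63, 2.63], [-0.92, 2.1], [0.06, 2.66], [-1.3, 4.44], [0, 2.69], [-3.02, 3.02]. Speed limits (rad/s): [2.22, 2.22, 2.79, 3.14, 3.14, 3.14].

## Interface

Orientations are given as a unit quaternion [w, x, y, z].
In Python, from rig import r, optics gives the robot as it stands. The module is installed in compiled form; this text tells all that it offers.
- The arm moves only by the tool step_arm, never from a script. Its argument "series" is a list of rows, each a list of 3 entries, a list of its own where there are three numbers: the shift along the tool's x, y, z in cm, then the turn, a rotation vector about the tool's x, y, z in degrees, then the opening, from -1 (shut) to 1 (fully open). In form: [[[x, y, z], [ax, ay, az], hand], ...]. A call has 1 to 10 rows; each row is the pose to reach, as a shift and turn from the pose measured when the call began, along the tool's axes at that moment; what a row does not reach only later rows make up. A row lasts 1/8 s, in which the tool goes at most 62.5 mm and 10.7 degrees, less where a joint would pass 70% of its speed; a pose out of reach is approached as far as the arm can. A call with a gripper value outside its range is refused whole. The fingers move at their own pace and stop on an object; "newtons" is the grip in N (left out, the last holds). Time passes only in rows, so rows that repeat a pose let the fingers close. It gives the time, the measured TCP pose, the force and the opening at its end, in the units of the state.
- r.get_obs(): the state, without advancing time (a new reading comes with each control period).
- optics.camera(name): name is "scene" or "side" or "wrist"; returns (picture, depth): 480x640x3 uint8, red, green, blue; 480x640 float32, m along the optical axis (not along the pixel's ray), 0 where there is no reading.
- optics.camera_model(name): a dict with "K" (3x3 intrinsics, pixels), "dist_coeffs" ([k1, k2, p1, p2, k3] as OpenCV has them; the pictures are not rectified), "T" (4x4, takes a point from camera to world coordinates). Camera axes: x right, y down, z forward; pixel columns grow to the right and rows downward; lengths in m; the calibration is good to about 2 mm. A picture is of the moment at which its call begins: read the wrist's pose just before it. camera_model takes no time and is no camera call; for the wrist camera it gives the pose at the moment of the call.
- r.close_job(): hands the job in, once; it reports no verdict.
The state is a dict: "time_s": time; "joint_positions": joint angles; "dq": joint speeds; "effort": joint torques, N m; "tcp_pos": TCP position; "tool_rot": TCP orientation; "wrist_force": force on the tool from outside, world axes, zero at the start; "wrist_torque": the same for the moment, N m; "width": opening from 0.0 (shut) to 1.0 (fully open).
Only numpy, scipy, OpenCV 4.12 (cv2) and the standard library are available. Lean on these libraries where they do the work, as an engineer would, in place of code of your own. Each camera call takes 0.05 s, during which the arm holds its last target.

## Task

The narrow fastener box is finished with and the wide one is needed next: using only light pushes of the fingertips or the outside of the fingers, flip the wide box's lid up and over past upright so that it leans back and stays open by its own weight, and tip the narrow box's lid over so that it falls fully shut. Do it in either order, pinch and lift nothing, keep both boxes standing where they are, and leave everything else on the bench alone.

Things in the scene. Friction and masses are not known exactly. Their poses are not given: they have to be found in the camera images.
- wide_box: wide fastener box: grey open-topped metal box, 130 mm deep (its x), 200 wide (its y), 85 tall, three cells, about 2.6 kg, loose on the table; bare aluminium lid, about 220 g. Origin: centre of its underside, z up. Front (lip side) faces its -x, to the robot within 0.35 rad; hinge along its y, 65 mm behind centre, 85 up. Lid shut at start. Stands left or right.
- wide_lid (a joint): angle of the wide box's lid in rad: 0 shut, 1.57 upright, 1.85 against its stop, leaning back and held there by its own weight. The hinge turns freely (hardly any friction): let go below about 1.5 the lid falls shut, above about 1.55 it falls open. Starts at 0.
- wide_lip (a point): middle of the free edge of the wide lid's lip. The lid is a 4 mm plate, 136 mm from hinge to front; along its front a flared lip, 4 mm thick, 180 wide, rises 40 degrees outwards and upwards for 28 mm, so with the lid shut this edge is 155 mm in front of the hinge and 20 above it, and a fingertip fits under it, in front of the box.
- wide_hinge (a point): middle of the wide lid's hinge line, at the top of the box's back wall; the hinge runs along the box's y
- narrow_box: narrow fastener box: grey open-topped metal box, 130 mm deep (its x), 120 wide (its y), 85 tall, two cells, about 2.0 kg, loose on the table; bare aluminium lid, about 140 g. Origin: centre of its underside, z up. Front (lip side) faces its -x, to the robot within 0.35 rad; hinge along its y, 65 mm behind centre, 85 up. Lid open at start, lip 145 mm above, 60 behind the hinge.
- narrow_lid (a joint): angle of the narrow box's lid in rad: 0 shut, 1.57 upright, 1.85 against its stop, leaning back and held there by its own weight. The hinge turns freely (hardly any friction): let go below about 1.5 the lid falls shut, above about 1.55 it falls open. Starts leaning open.
- narrow_lip (a point): middle of the free edge of the narrow lid's lip. The lid is a 4 mm plate, 136 mm from hinge to front; along its front a flared lip, 4 mm thick, 100 wide, rises 40 degrees outwards and upwards for 28 mm, so with the lid shut this edge is 155 mm in front of the hinge and 20 above it, and a fingertip fits under it, in front of the box.
- narrow_hinge (a point): middle of the narrow lid's hinge line, at the top of the box's back wall; the hinge runs along the box's y
- jar: bystander: a small round glass jar with a steel cap, 44 mm across, 60 mm tall, between the two boxes; leave it alone
- tape: bystander: a black roll of tape lying flat, 60 mm across, 24 mm tall, between the two boxes, nearer the robot; leave it alone
- driver: bystander: a screwdriver lying behind the boxes, roughly along y; leave it alone
- carton: bystander: a small cardboard carton 80 x 55 x 45 mm, left of the boxes; leave it alone
- spool: bystander: an empty white plastic spool 60 mm across, 50 mm tall, right of the boxes; leave it alone
- tee: bystander: a copper pipe tee 60 mm long, 22 mm thick, right of the boxes; leave it alone
There are look-alikes about, which are no part of the job. What is shaped like the narrow_box but green is not meant.

How it is judged:
At the end, for the whole second after the job is handed in: The wide lid rests open (over 1.75 rad), the narrow lid is shut (under 0.04 rad), both at rest, both boxes upright within 40 mm of where they began (value of joint wide_lid above 1.75 rad and value of joint narrow_lid below 0.04 rad and velocity of joint wide_lid between -0.05 and 0.05 rad/s and velocity of joint narrow_lid between -0.05 and 0.05 rad/s and distance of each of wide_box, narrow_box from where it was at the start of the episode below 0.04 m and angle between each of wide_box, narrow_box's own z axis and vertical below 0.05 rad); the robot touches nothing.
It fails at once if a box is lifted more than 15 mm or moved more than 40 mm (height (world z) of any of wide_box, narrow_box above 0.015 m or distance of any of wide_box, narrow_box from where it was at the start of the episode above 0.04 m).
It fails at once if a box or its lid is pinched or forced (over 35 N from the fingers) (contact force between the fingers and wide_box above 35 N or contact force between the fingers and narrow_box above 35 N).
It fails at once if a bystander is moved more than 30 mm, lifted or knocked over (distance of any of jar, tape, driver, carton, spool, tee from where it was at the start of the episode above 0.03 m or height (world z) of any of jar, tape, carton, spool, tee above 0.02 m or angle between any of jar, spool's own z axis and vertical above 0.5 rad).
It also fails if it takes over 61 s, if anything falls off the work surface, if the arm or the gripper's body presses on something with over 40 N, if the wrist force passes 120 N, or if a joint passes its speed limit or range.

## Working session

There is one attempt and no reset: what is moved stays moved. The work goes in short steps, Python scripts to look and compute and a tool call to move; the robot and the scene stay as the last step left them, time stands still between calls to the robot, and variables do not carry over. Pictures are saved under pics/ and viewed, and the job is handed in when it is done.

Besides the shell and the picture viewer there is one more tool, called after ">>>" by a JSON object that holds its "op" and its "data", one argument or row to a line. step_arm: Moves the arm, as the interface text tells. Its arguments: {"type":"object","properties":{"series":{"type":"array"},"newtons":{"type":"number"}},"required":["series"]}

```bash
mkdir -p pics; cat > h.py <<'E'
import numpy as np, cv2
from rig import r, optics
def snap(n,f):
    m=optics.camera_model(n); p,d=optics.camera(n); cv2.imwrite('pics/%s.png'%f,p[:,:,::-1]); np.savez('pics/%s.npz'%f,p=p,d=d,K=m['K'],D=m['dist_coeffs'],T=m['T']); return p,d,m
def load(f):
    return np.load('pics/%s.npz'%f)
def cloud(z):
    d=z['d'];v,u=np.mgrid[0:480,0:640]
    n=cv2.undistortPoints(np.stack([u.ravel(),v.ravel()],1).astype(np.float64)[:,None],z['K'],z['D'])[:,0]
    c=np.c_[n*d.ravel()[:,None],d.ravel()]
    w=c@z['T'][:3,:3].T+z['T'][:3,3]
    w[d.ravel()==0]=np.nan
    return w.reshape(480,640,3)
E
python3 - <<'E'
from h import *
o=r.get_obs();print(o)
for n in ['scene','side','wrist']:
    snap(n,n+'0'); z=load(n+'0'); print(n,z['T'].round(3).tolist())
E
```

```text
{'time_s': 0.0, 'joint_positions': array([ 1.15760559e+00,  3.53637065e-01,  1.63411361e+00, -2.74207208e-06,
        1.15518765e+00, -2.41401245e-03]), 'dq': array([-0.00195143,  0.00161089,  0.00187824, -0.00013745,  0.00068213,
        0.00128794]), 'effort': array([ 1.47673833e-03, -5.93846512e+01, -3.34215724e+01,  6.98758406e-02,
        2.36490299e-02, -1.44405021e-04]), 'tcp_pos': array([0.2493915 , 0.57256201, 0.21387939]), 'tool_rot': array([ 3.68425111e-04,  8.36456786e-01,  5.48032475e-01, -5.63000102e-04]), 'wrist_force': array([ 0.69629617, -0.0025085 , -0.7651723 ]), 'wrist_torque': array([-0.02809476,  0.00543875,  0.01914424]), 'width': 1.002398394246955}
scene [[0.496, 0.683, -0.536, 1.218], [0.868, -0.382, 0.317, -0.415], [0.011, -0.623, -0.782, 1.122], [0.0, 0.0, 0.0, 1.0]]
side [[0.864, -0.392, 0.315, 0.011], [-0.503, -0.686, 0.526, -0.837], [0.01, -0.614, -0.79, 1.32], [0.0, 0.0, 0.0, 1.0]]
wrist [[0.4, 0.876, 0.269, 0.172], [0.917, -0.381, -0.119, 0.606], [-0.002, 0.294, -0.956, 0.385], [0.0, 0.0, 0.0, 1.0]]
```

View pics/scene0.png

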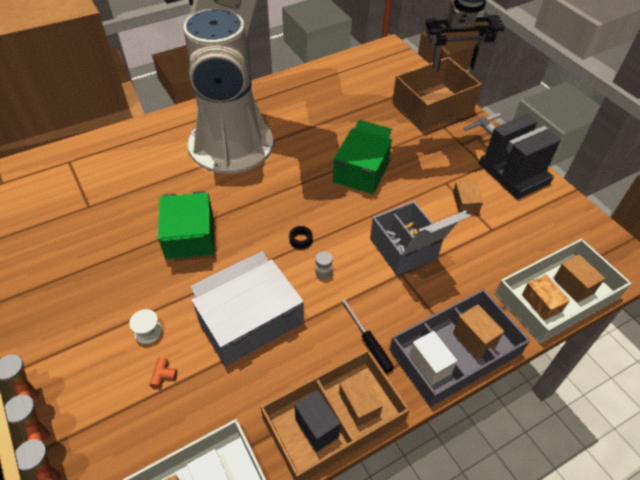

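View pics/side0.png

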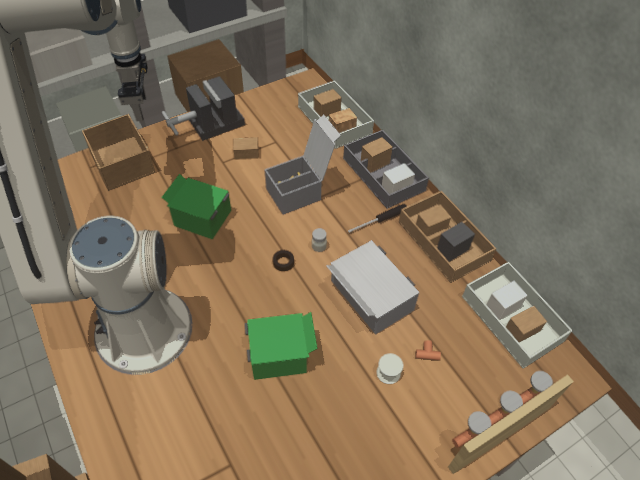

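View pics/wrist0.png

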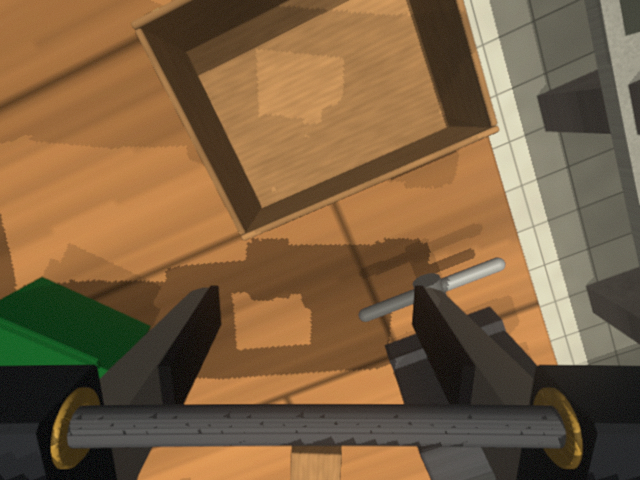

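Scene view: wide box with its lid shut at about (248,305), narrow box open at about (405,237) with its lid leaning back at (440,230). There are green decoys at (186,225) and (362,157). Jar is at (323,263), tape at (301,237), driver at (370,335), spool at (145,326), tee at (163,373) and carton at (468,195).

```bash
python3 - <<'E'
from h import *
for f,wb,nb in [('scene0',(185,245,315,365),(365,195,475,280)),('side0',(320,235,425,335),(260,110,345,215))]:
    z=load(f);w=cloud(z);p=z['p'].astype(int)
    sat=p.max(2)-p.min(2)
    print(f,'table z',np.nanmedian(w[...,2][(sat>60)]))
    for nm,b in(('wide',wb),('narrow',nb)):
        m=np.zeros((480,640),bool);m[b[1]:b[3],b[0]:b[2]]=1
        m&=(sat<28)&(w[...,2]>0.012)
        q=w[m];q=q[np.isfinite(q).all(1)]
        print(nm,len(q),'z hist',np.histogram(q[:,2],bins=np.arange(0,.26,.02))[0])
        if nm=='wide':
            t=q[(abs(q[:,2]-.087)<.008)]
            r_=cv2.minAreaRect((t[:,:2]*1000).astype(np.float32));print(' plate',r_,np.median(t[:,2]));print(cv2.boxPoints(r_).round(0).tolist())
            t=q[q[:,2]>.098]; r_=cv2.minAreaRect((t[:,:2]*1000).astype(np.float32));print(' lip',r_,t[:,2].max());print(cv2.boxPoints(r_).round(0).tolist())
        else:
            t=q[abs(q[:,2]-.083)<.006]
            r_=cv2.minAreaRect((t[:,:2]*1000).astype(np.float32));print(' rim',r_);print(cv2.boxPoints(r_).round(0).tolist())
            t=q[q[:,2]>.11]; r_=cv2.minAreaRect((t[:,:2]*1000).astype(np.float32));print(' lid',r_,t[:,2].max());print(cv2.boxPoints(r_).round(0).tolist())
            t=q[q[:,2]>.21];print(' top',t.mean(0), t[t[:,1].argmin()],t[t[:,1].argmax()])
# bystanders from scene
z=load('scene0');w=cloud(z)
for n,(u,v) in dict(jar=(324,258),tape=(301,229),spool=(145,320),tee=(160,372),carton=(467,188),driver=(375,350),drtip=(346,304),g1=(186,215),g2=(362,150)).items(): print(n,w[v,u].round(3))
E
```

```text
scene0 table z -0.0001386059986501209
wide 7609 z hist [ 197  430  471  410 5753  348    0    0    0    0    0    0]
 plate ((570.4656982421875, -210.5841064453125), (157.66986083984375, 199.21963500976562), 3.811518430709839) 0.0890092780748396
[[485.0, -116.0], [498.0, -315.0], [656.0, -305.0], [643.0, -106.0]]
 lip ((494.5624084472656, -215.115966796875), (21.945039749145508, 177.40342712402344), 3.480153799057007) 0.11147691538514781
[[478.0, -127.0], [489.0, -304.0], [511.0, -303.0], [500.0, -126.0]]
narrow 3411 z hist [240 649 675 688 358 113 111 117  91  39 112 218]
 rim ((572.7616577148438, 213.44168090820312), (121.69698333740234, 140.34632873535156), 86.46902465820312)
[[499.0, 157.0], [639.0, 148.0], [647.0, 270.0], [506.0, 278.0]]
 lid ((672.3108520507812, 208.59255981445312), (123.695556640625, 57.2260856628418), 85.6878890991211) 0.23420042010955144
[[639.0, 149.0], [696.0, 145.0], [705.0, 268.0], [648.0, 272.0]]
 top [0.68514552 0.20387434 0.22329239] [0.67332242 0.14915011 0.21636575] [0.6746668  0.26976526 0.2139822 ]
side0 table z 0.0010248724246570973
wide 4729 z h
[... 542 characters left out ...]
0322875976562, 216.6617431640625), (125.10386657714844, 137.6013946533203), 86.57528686523438)
[[497.0, 158.0], [634.0, 150.0], [641.0, 275.0], [504.0, 283.0]]
 lid ((667.0692138671875, 213.05355834960938), (127.64673614501953, 59.87113952636719), 88.2694091796875) 0.23658525017064402
[[635.0, 150.0], [695.0, 148.0], [699.0, 276.0], [639.0, 278.0]]
 top [0.68054707 0.21078991 0.22225236] [0.66840108 0.1532115  0.21210894] [0.67214054 0.27045431 0.21389808]
jar [0.539 0.002 0.062]
tape [0.403 0.014 0.019]
spool [ 0.486 -0.416  0.05 ]
tee [ 0.602 -0.429  0.021]
carton [0.509 0.457 0.04 ]
driver [ 0.782 -0.012  0.025]
drtip [ 0.646 -0.     0.011]
g1 [ 0.281 -0.234  0.089]
g2 [0.292 0.262 0.089]
```

>>> {"op": "step_arm", "data": {
  "series": [
    [[0, 0, -6], [0, 0, 0], -1],
    [[0, 3, -11], [0, 0, -4], -1],
    [[-2, 9, -12], [0, 0, -8], -1],
    [[-3.5, 15, -12], [0, 0, -12], -1],
    [[-5, 21, -12], [0, 0, -16], -1],
    [[-6, 27, -12], [0, 0, -20], -1],
    [[-7.5, 33, -12], [0, 0, -20], -1],
    [[-9, 39, -12], [0, 0, -20], -1],
    [[-10.5, 45, -12], [0, 0, -20], -1],
    [[-12, 51, -12], [0, 0, -20], -1]
  ]
}}

```text
time_s: 1.4
tcp_pos: [0.6705, 0.2576, 0.3339]
tool_rot: [0.0, 0.729, 0.685, -0.001]
wrist_force: [-0.6, 0.9, 0.1]
width: 0.005
```

```bash
cat >> h.py <<'E'
from scipy.spatial.transform import Rotation as R
def pose():
    o=r.get_obs();q=o['tool_rot'];return o['tcp_pos'],R.from_quat(np.r_[q[1:],q[0]]),o
def axes_to(az,tilt):
    # tool x at horizontal azimuth az(deg); z tilted 'tilt' deg from down toward forward (az-90)
    a=np.radians(az);x=np.array([np.cos(a),np.sin(a),0]);f=np.array([np.sin(a),-np.cos(a),0]);t=np.radians(tilt)
    z=np.cos(t)*np.array([0,0,-1])+np.sin(t)*f
    return R.from_matrix(np.stack([x,np.cross(z,x),z],1))
def go(p,Rt=None):
    c,Rc,o=pose(); s=Rc.inv().apply(np.array(p)-c)*100
    rv=np.degrees((Rc.inv()*Rt).as_rotvec()) if Rt is not None else np.zeros(3)
    print('shift',s.round(2),'turn',rv.round(1)); 
def st():
    c,Rc,o=pose();print('t',o['time_s'],'tcp',c.round(4),'z',Rc.as_matrix()[:,2].round(3),'x',Rc.as_matrix()[:,0].round(3),'F',o['wrist_force'].round(2),'w',o['width'],'q',o['joint_positions'].round(3))
E
python3 - <<'E'
from h import *
st(); go((.745,.207,.30),axes_to(86.7,0))
z=load('scene0');w=cloud(z);p=z['p'].astype(int);m=(p[...,1]>p[...,0]+40)&(w[...,2]>.01)
for s in(-1,1):
    q=w[m&(w[...,1]*s>0)];print(q.min(0).round(3),q.max(0).round(3),np.percentile(q,[1,99],axis=0).round(3).tolist())
E
```

```text
t 1.4 tcp [0.6705 0.2576 0.3339] z [-0.001 -0.001 -1.   ] x [ 0.062  0.998 -0.001] F [-0.57  0.91  0.11] w 0.004668319993314274 q [ 3.650e-01  4.270e-01  1.266e+00 -1.000e-03  1.451e+00 -1.144e+00]
shift [-4.59  7.75  3.39] turn [-0.   0.1 -0.2]
[ 0.191 -0.317  0.01 ] [ 0.376 -0.16   0.112] [[0.203, -0.312, 0.013], [0.364, -0.171, 0.106]]
[0.197 0.179 0.01 ] [0.378 0.363 0.11 ] [[0.208, 0.182, 0.013], [0.374, 0.353, 0.105]]
```

>>> {"op": "step_arm", "data": {
  "series": [
    [[-3, 5, 0], [0, 0, 0], -1],
    [[-4.6, 7.8, 3], [0, 0, 0], -1],
    [[-4.6, 7.8, 8], [0, 0, 0], -1],
    [[-4.6, 7.8, 12], [0, 0, 0], -1],
    [[-4.6, 7.8, 13], [0, 0, 0], -1],
    [[-4.6, 7.8, 13], [0, 0, 0], -1]
  ]
}}

```text
time_s: 2.15
tcp_pos: [0.7454, 0.2069, 0.2041]
tool_rot: [0.0, 0.729, 0.685, -0.001]
wrist_force: [0.1, 0.8, 1.6]
width: 0.003
```

```bash
python3 - <<'E'
from h import *
st(); snap('side','side1'); snap('wrist','wrist1')
E
```

```text
t 2.15 tcp [0.7454 0.2069 0.2041] z [-0.001 -0.001 -1.   ] x [ 0.062  0.998 -0.001] F [0.06 0.78 1.61] w 0.0025910689294977637 q [ 2.690e-01  5.960e-01  1.273e+00 -1.000e-03  1.275e+00 -1.240e+00]
```

View pics/side1.png

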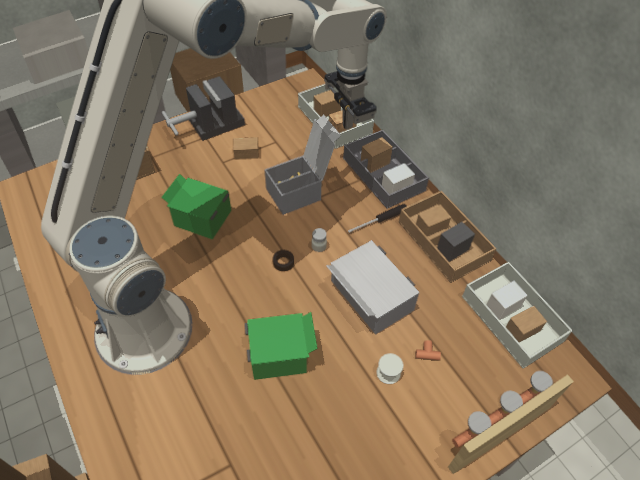

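View pics/wrist1.png

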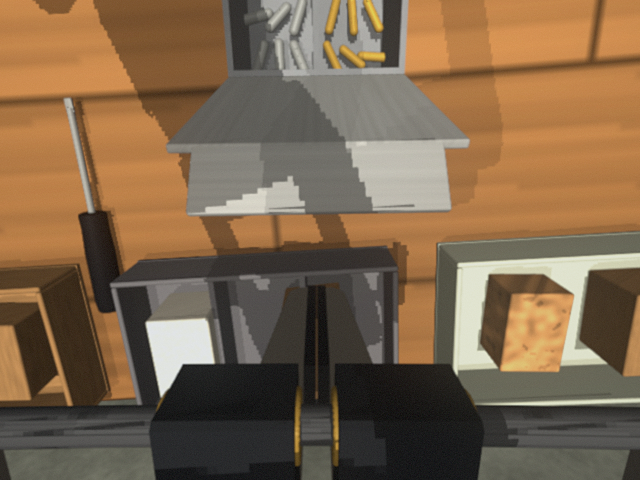

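The wrist view shows the closed fingers behind the narrow lid. Its lip edge is at row 212, columns 187–452, and the fingers are centred at about column 316. Next I push it toward the robot.

>>> {"op": "step_arm", "data": {
  "series": [
    [[0, -1.5, 0], [0, 0, 0], -1],
    [[0, -3, 0], [0, 0, 0], -1],
    [[0, -4, 0], [0, 0, 0], -1],
    [[0, -5, 0], [0, 0, 0], -1],
    [[0, -6, 0], [0, 0, 0], -1],
    [[0, -7, 0], [0, 0, 0], -1],
    [[0, -8, 0], [0, 0, 0], -1],
    [[0, -9, 0], [0, 0, 0], -1],
    [[0, -10, 0], [0, 0, 0], -1],
    [[0, -11, 0], [0, 0, 0], -1]
  ]
}}

```text
time_s: 3.5
tcp_pos: [0.6359, 0.214, 0.2059]
tool_rot: [0.001, 0.729, 0.685, 0.001]
wrist_force: [0.0, -0.0, -0.3]
width: 0.004
```

```bash
python3 - <<'E'
from h import *
st(); snap('side','side2')
E
```

```text
t 3.5 tcp [0.6359 0.214  0.2059] z [ 0.002 -0.    -1.   ] x [ 0.061  0.998 -0.   ] F [ 0.   -0.01 -0.25] w 0.004410347146656894 q [ 3.230e-01  4.300e-01  1.537e+00 -1.000e-03  1.172e+00 -1.186e+00]
```

View pics/side2.png

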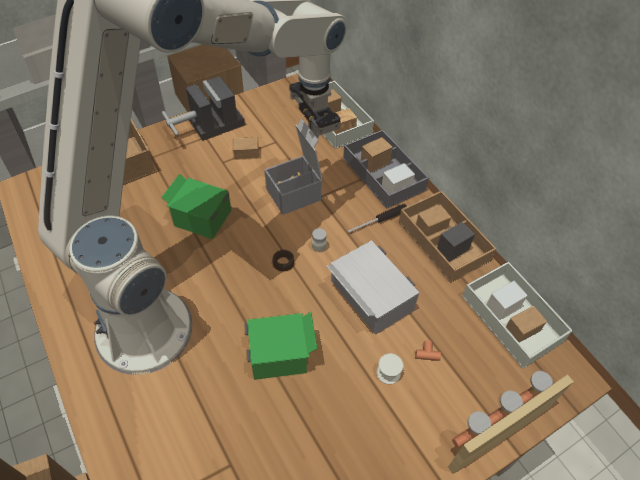

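The narrow lid is now near upright at about (307,150), so I keep pushing.

>>> {"op": "step_arm", "data": {
  "series": [
    [[0, -1, 0], [0, 0, 0], -1],
    [[0, -2, 0], [0, 0, 0], -1],
    [[0, -3, 0], [0, 0, 0], -1],
    [[0, -4, 0], [0, 0, 0], -1],
    [[0, -5, -1], [0, 0, 0], -1],
    [[0, -5, -2], [0, 0, 0], -1],
    [[0, -5, -4], [0, 0, 0], -1],
    [[0, -5, -6], [0, 0, 0], -1]
  ]
}}

```text
time_s: 4.55
tcp_pos: [0.5853, 0.2173, 0.2674]
tool_rot: [0.001, 0.728, 0.685, 0.001]
wrist_force: [-0.2, -1.2, 0.1]
width: 0.005
```

```bash
python3 - <<'E'
from h import *
st(); snap('side','side3')
w=cloud(load('side3'));q=w[150:215,262:325].reshape(-1,3);q=q[q[:,2]>.03]
print(np.histogram(q[:,2],bins=np.arange(0,.3,.02))[0])
E
```

```text
t 4.55 tcp [0.5853 0.2173 0.2674] z [ 0.002  0.    -1.   ] x [0.061 0.998 0.   ] F [-0.17 -1.21  0.05] w 0.004715595329908746 q [ 3.530e-01  3.070e-01  1.579e+00 -1.000e-03  1.254e+00 -1.156e+00]
[   0   95  220  194 1478   66    0    0    0    0    0    0    0    0]
```

View pics/side3.png

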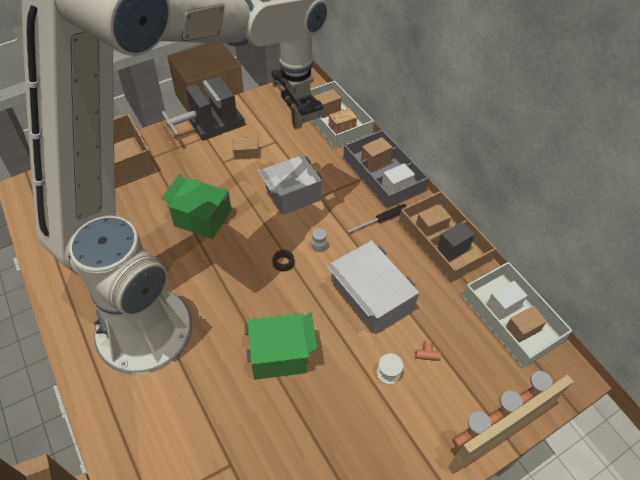

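The narrow lid is shut at (290,183). Next is the approach to the wide box.

```bash
python3 - <<'E'
from h import *
go((.44,-.218,.24),axes_to(93.6,50))
E
```

```text
shift [-44.4  -11.97   2.89] turn [-49.6   3.   -6.7]
```

>>> {"op": "step_arm", "data": {
  "series": [
    [[-5, -4, 0], [0, 0, 0], -1],
    [[-10, -8, 0], [0, 0, 0], -1],
    [[-15, -12, 0], [-6, 0, -1], -1],
    [[-20, -12, 0], [-14, 0.5, -2], -1],
    [[-25, -12, 0], [-22, 1, -3], -1],
    [[-30, -12, 0], [-30, 2, -4], -1],
    [[-35, -12, 0], [-38, 2.5, -5], -1],
    [[-40, -12, 1], [-45, 3, -6], -1],
    [[-44.4, -12, 2], [-49.6, 3, -6.7], -1],
    [[-44.4, -12, 2.5], [-49.6, 3, -6.7], -1]
  ]
}}

```text
time_s: 5.85
tcp_pos: [0.451, -0.1534, 0.2895]
tool_rot: [0.276, 0.644, 0.656, 0.281]
wrist_force: [0.3, -2.9, -0.5]
width: 0.007
```

```bash
python3 - <<'E'
from h import *
st(); snap('wrist','wrist4'); snap('side','side4');snap('scene','scene4'); go((.44,-.218,.24),axes_to(93.6,50))
E
```

```text
t 5.85 tcp [ 0.451  -0.1534  0.2895] z [ 0.724  0.014 -0.69 ] x [-0.019  1.    -0.   ] F [ 0.29 -2.87 -0.51] w 0.007326260666355458 q [-0.699 -0.257  2.372  0.997  0.603 -3.018]
shift [-6.41 -4.47  2.58] turn [-3.7  1.9 -1.3]
```

View pics/side4.png

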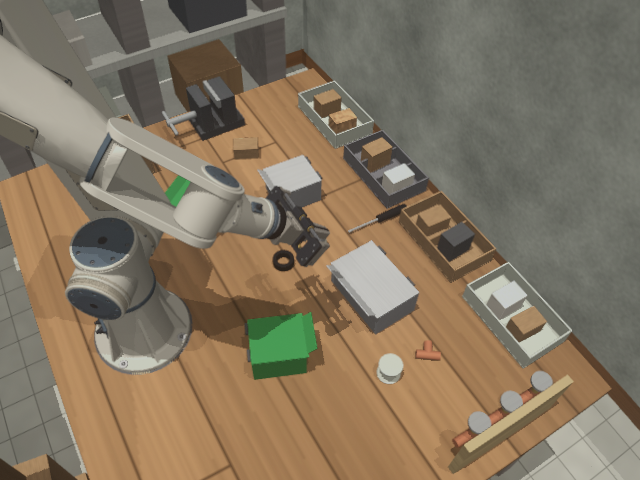

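View pics/wrist4.png

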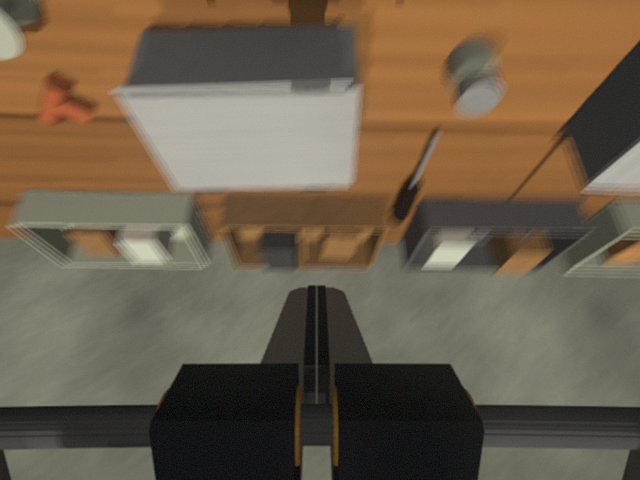

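View pics/scene4.png

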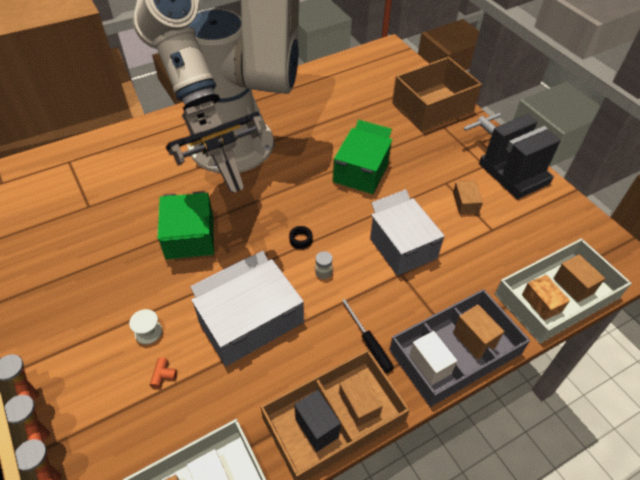

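```bash
cat > kin.py <<'E'
from h import *
from scipy.optimize import least_squares
def fk(q,p):
    a,h,L1,e,L2,Lt,g=p
    Rr=R.from_euler('z',q[0]);x=np.array([0,0,h])+Rr.apply([a,g,0])
    Rr=Rr*R.from_euler('y',q[1]);x=x+Rr.apply([0,0,L1])
    Rr=Rr*R.from_euler('y',q[2]);x=x+Rr.apply([e,0,L2])
    Rr=Rr*R.from_euler('z',q[3])*R.from_euler('y',q[4]);x=x+Rr.apply([0,0,Lt])
    return x,Rr*R.from_euler('z',q[5])
S=[([1.1576,.35364,1.6341,0,1.1552,-.0024],[.2494,.5726,.2139]),
([.365,.427,1.266,-.001,1.451,-1.144],[.6705,.2576,.3339]),
([.269,.596,1.273,-.001,1.275,-1.24],[.7454,.2069,.2041]),
([.323,.430,1.537,-.001,1.172,-1.186],[.6359,.214,.2059]),
([.353,.307,1.579,-.001,1.254,-1.156],[.5853,.2173,.2674]),
([-.699,-.257,2.372,.997,.603,-3.018],[.451,-.1534,.2895])]
s=least_squares(lambda p:np.concatenate([fk(q,p)[0]-x for q,x in S]),[0,.2,.4,0,.4,.25,0])
P=s.x
lo=np.array([-2.63,-.92,.06,-1.3,0,-3.02]);hi=np.array([2.63,2.1,2.66,4.44,2.69,3.02])
def ik(x,Rt,q0):
    f=lambda q:np.r_[fk(q,P)[0]-x,0.3*(fk(q,P)[1].inv()*Rt).as_rotvec()]
    s=least_squares(f,np.clip(q0,lo+.03,hi-.03),bounds=(lo,hi));return s.x,np.linalg.norm(s.fun)
if __name__=='__main__':
    print(P.round(4),abs(s.fun).max())
    print(fk(S[5][0],P)[1].as_matrix().round(3))
    H=np.array([.640,-.205,.085])
    for az in (93.6,80,68):
      for tilt in (30,40,50,60,75):
        for flip in(0,1):
          Rt=axes_to(az,tilt)*R.from_euler('z',np.pi*flip)
          out=[]
          for tgt in [(.43,-.218,.076),(.49,-.214,.076),(.52,-.212,.16),(.64,-.205,.20)]:
            best=min((ik(np.array(tgt),Rt,q0) for q0 in([-.4,.2,1.9,0,.6,0],[-.4,.2,1.9,1,.6,-3],[-.4,.2,1.9,.7,.6,.3],[-.4,.2,1.9,3,.6,-3])),key=lambda b:b[1])
            out.append((best[1].round(3),best[0].round(2).tolist()))
          print(az,tilt,flip,*out,sep=' ')
E
python3 kin.py
```

```text
[-0.0016  0.2964  0.5679  0.0598  0.4966  0.3594  0.0016] 0.0003816941873977797
[[ 0.019 -0.69   0.724]
 [-1.    -0.013  0.014]
 [-0.    -0.724 -0.69 ]]
93.6 30 0 (np.float64(0.0), [-0.75, 0.25, 2.36, 1.2, 0.4, -0.34]) (np.float64(0.0), [-0.63, 0.3, 2.27, 1.16, 0.36, -0.19]) (np.float64(0.0), [-0.58, 0.16, 2.17, 0.71, 0.48, 0.34]) (np.float64(0.0), [-0.44, 0.25, 1.94, 0.49, 0.54, 0.7])
93.6 30 1 (np.float64(0.028), [-0.67, 0.21, 2.31, 0.83, 0.38, -3.02]) (np.float64(0.017), [-0.59, 0.28, 2.24, 0.89, 0.36, -3.02]) (np.float64(0.0), [-0.58, 0.16, 2.17, 0.71, 0.48, -2.8]) (np.float64(0.0), [-0.44, 0.25, 1.94, 0.49, 0.54, -2.45])
93.6 40 0 (np.float64(0.0), [-0.87, 0.32, 2.44, 1.71, 0.55, -0.97]) (np.float64(0.0), [-0.73, 0.36, 2.36, 1.78, 0.49, -0.9]) (np.float64(0.0), [-0.67, 0.17, 2.28, 1.3, 0.46, -0.3]) (np.float64(0.0), [-0.5, 0.24, 2.06, 1.01, 0.41, 0.16])
93.6 40 1 (np.float64(0.074), [-0.65, 0.17, 2.33, 0.88, 0.37, -3.02]) (np.float64(0.064), [-0.58, 0.25, 2.25, 0.94, 0.34, -3.02]) (np.float64(0.029), [-0.6, 0.14, 2.22, 0.95, 0.43, -3.02]) (np.float64(0.0), [-0.5, 0.24, 2.06, 1.0
[... 5593 characters left out ...]
-0.46, 0.02, 2.47, 1.34, 0.0, -2.96]) (np.float64(0.136), [-0.41, 0.14, 2.36, 1.43, 0.0, -3.02]) (np.float64(0.096), [-0.39, 0.03, 2.35, 1.45, 0.0, -3.02]) (np.float64(0.076), [-0.32, 0.16, 2.16, -0.68, 0.0, -0.85])
68 75 0 (np.float64(0.011), [-0.72, 1.28, 2.66, 2.76, 2.08, -1.85]) (np.float64(0.0), [-0.47, 1.09, 2.61, 3.05, 1.87, -1.62]) (np.float64(0.0), [-0.4, 0.7, 2.63, 3.13, 1.5, -1.57]) (np.float64(0.0), [-0.24, 0.51, 2.41, 3.3, 1.09, -1.61])
68 75 1 (np.float64(0.206), [-0.45, -0.11, 2.51, 1.41, 0.0, -3.02]) (np.float64(0.206), [-0.41, 0.05, 2.38, 1.43, 0.0, -3.01]) (np.float64(0.165), [-0.39, -0.05, 2.37, 1.45, 0.0, -3.02]) (np.float64(0.147), [-0.32, 0.12, 2.16, -0.68, 0.0, -0.86])
```

>>> {"op": "step_arm", "data": {
  "series": [
    [[0, 0, 0], [0, 0, 10], -1],
    [[0, 0, 0], [0, 0, 20], -1],
    [[-1, 0, 0], [0, 0, 30], -1],
    [[-2, 0, 0], [0, 0, 40], -1],
    [[-3, 0, 0], [0, 0, 50], -1],
    [[-4, 0, 0], [0, 0, 60], -1],
    [[-5, 0, 0], [0, 0, 70], -1],
    [[-6, 0, 0], [0, 0, 80], -1],
    [[-6.4, 0, 0], [0, 0, 90], -1],
    [[-6.4, 0, 0], [0, 0, 90], -1]
  ]
}}

```text
time_s: 7.25
tcp_pos: [0.4525, -0.2167, 0.2899]
tool_rot: [-0.002, 0.92, 0.015, 0.392]
wrist_force: [0.6, -0.0, -0.0]
width: 0.005
```

```bash
python3 - <<'E'
from h import *
st(); go((.43,-.218,.23),axes_to(93.6,50)*R.from_euler('z',np.pi))
E
```

```text
t 7.25 tcp [ 0.4525 -0.2167  0.2899] z [ 0.721  0.015 -0.692] x [0.692 0.026 0.721] F [ 0.6  -0.01 -0.01] w 0.005088215377558153 q [-0.86  -0.159  2.3    1.029  0.707 -1.611]
shift [-5.89  0.01  2.52] turn [ 4.4  1.6 89. ]
```

>>> {"op": "step_arm", "data": {
  "series": [
    [[0, 0, 0], [0, 0, 10], -1],
    [[0, 0, 0], [1, 0, 20], -1],
    [[-1, 0, 0], [1, 0, 30], -1],
    [[-2, 0, 0.5], [2, 1, 40], -1],
    [[-3, 0, 1], [2, 1, 50], -1],
    [[-4, 0, 1.5], [3, 1, 60], -1],
    [[-5, 0, 2], [4, 1.5, 70], -1],
    [[-5.9, 0, 2.5], [4, 1.5, 80], -1],
    [[-5.9, 0, 2.5], [4.4, 1.6, 89], -1],
    [[-5.9, 0, 2.5], [4.4, 1.6, 89], -1]
  ]
}}

```text
time_s: 8.5
tcp_pos: [0.4298, -0.2171, 0.2298]
tool_rot: [-0.307, 0.663, -0.618, 0.289]
wrist_force: [-0.5, -0.2, 0.6]
width: 0.004
```

```bash
python3 - <<'E'
from h import *
st(); snap('wrist','wrist5'); snap('scene','scene5')
for t in [(.46,-.216,.13),(.462,-.216,.079),(.491,-.214,.078)]: go(t,axes_to(93.6,50)*R.from_euler('z',np.pi))
w=cloud(load('wrist5'));m=(w[...,0]>.46)&(w[...,0]<.68)&(w[...,1]>-.33)&(w[...,1]<-.09)&(w[...,2]>.05)
q=w[m]
rct=cv2.minAreaRect((q[:,:2]*1000).astype(np.float32));print(rct,cv2.boxPoints(rct).round(0).tolist(),q[:,2].max())
t=q[q[:,2]>.1];rct=cv2.minAreaRect((t[:,:2]*1000).astype(np.float32));print(cv2.boxPoints(rct).round(0).tolist())
print(np.median(q[(q[:,0]>.53)&(q[:,0]<.62)],axis=0))
E
```

```text
t 8.5 tcp [ 0.4298 -0.2171  0.2298] z [ 0.764  0.05  -0.643] x [ 0.069 -0.998  0.004] F [-0.51 -0.2   0.62] w 0.004148541402741387 q [-0.992 -0.023  2.413  1.328  0.757 -0.528]
shift [0.01 5.74 8.74] turn [0.  0.1 0.4]
shift [-1.000e-02  9.510e+00  1.218e+01] turn [0.  0.1 0.4]
shift [-1.000e-02  7.720e+00  1.447e+01] turn [0.  0.1 0.4]
((564.16650390625, -209.4727783203125), (165.541748046875, 201.19935607910156), 3.920936346054077) [[475.0, -115.0], [488.0, -315.0], [654.0, -304.0], [640.0, -103.0]] 0.11031199785070356
[[476.0, -126.0], [487.0, -305.0], [501.0, -304.0], [489.0, -125.0]]
[ 0.57074823 -0.21044252  0.09006375]
```

View pics/wrist5.png

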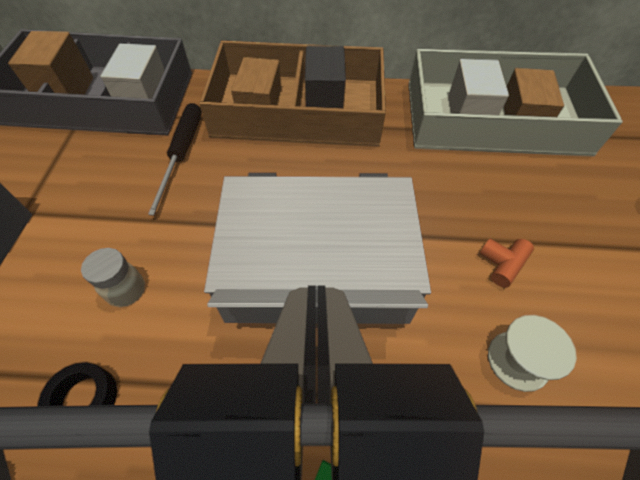

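View pics/scene5.png

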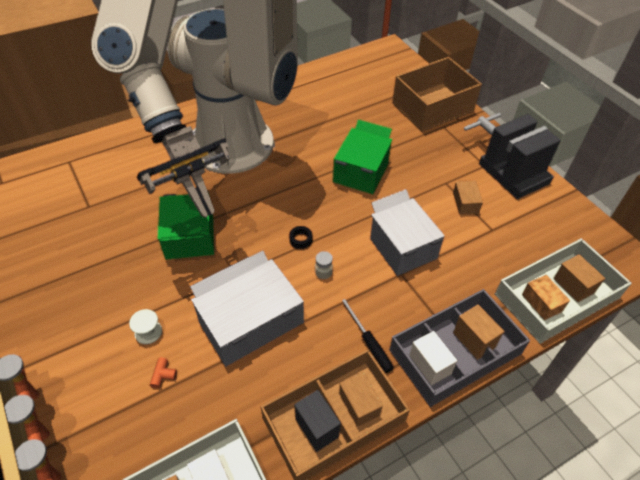

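```bash
python3 - <<'E'
from h import *
go((.407,-.2195,.166),axes_to(93.6,42)*R.from_euler('z',np.pi))
w=cloud(load('scene0'));q=w[190:262,155:218].reshape(-1,3);q=q[q[:,2]>.098];print(q.min(0),q.max(0),len(q))
from kin import *
q=r.get_obs()['joint_positions'];F=axes_to(93.6,42)
for t in [(.407,-.2195,.166),(.488,-.2145,.076)]:
    q,e=ik(np.array(t),F,q);print(q.round(2),e)
E
```

```text
shift [0.01 6.4  2.36] turn [-8.   0.   0.4]
[ 0.3329583  -0.31698321  0.09804534] [ 0.37574953 -0.22515924  0.1115137 ] 113
[-0.96  0.06  2.43  1.27  0.64 -0.51] 5.035438630353153e-10
[-0.75  0.37  2.38  1.86  0.53 -1.  ] 7.523443164879765e-12
```

>>> {"op": "step_arm", "data": {
  "series": [
    [[0, 3, 1], [-4, 0, 0], -1],
    [[0, 6.4, 2.4], [-8, 0, 0], -1],
    [[0, 6.4, 2.4], [-8, 0, 0.4], -1],
    [[0, 6.4, 2.4], [-8, 0, 0.4], -1]
  ]
}}

```text
time_s: 9.1
tcp_pos: [0.4079, -0.2194, 0.1666]
tool_rot: [-0.262, 0.681, -0.638, 0.246]
wrist_force: [0.1, 0.2, 0.8]
width: 0.002
```

```bash
python3 - <<'E'
from h import *
st(); go((.474,-.2155,.092));go((.488,-.2145,.076),axes_to(93.6,42)*R.from_euler('z',np.pi))
E
```

```text
t 9.1 tcp [ 0.4079 -0.2194  0.1666] z [ 0.669  0.043 -0.742] x [ 0.066 -0.998  0.001] F [0.09 0.18 0.84] w 0.0016550762734641824 q [-0.956  0.06   2.427  1.275  0.64  -0.519]
shift [0.04 0.08 9.98] turn [0. 0. 0.]
shift [ 0.03  0.11 12.1 ] turn [-0.1  0.1  0.2]
```

>>> {"op": "step_arm", "data": {
  "series": [
    [[0, 0.1, 3], [0, 0, 0], -1],
    [[0, 0.1, 6], [0, 0, 0], -1],
    [[0, 0.1, 8], [0, 0, 0], -1],
    [[0, 0.1, 10], [0, 0, 0], -1],
    [[0, 0.1, 11], [0, 0, 0], -1],
    [[0, 0.1, 12], [0, 0, 0], -1],
    [[0, 0.1, 12.1], [0, 0, 0], -1]
  ]
}}

```text
time_s: 9.98
tcp_pos: [0.4889, -0.2145, 0.0769]
tool_rot: [-0.262, 0.682, -0.637, 0.247]
wrist_force: [0.0, 1.0, 0.1]
width: 0.006
```

```bash
python3 - <<'E'
from h import *
st(); snap('wrist','wrist6'); snap('side','side6')
H=np.array([.636,-.205,.085]);f=np.array([.998,.063,0])
c,Rc,o=pose()
M=axes_to(93.6,42).as_matrix();up=np.array([0,0,1.])
# tip top corner offset from tcp
off=10e-3*(np.sin(np.radians(42))*up+np.cos(np.radians(42))*f)
print(off)
for th in np.arange(0,1.75,.1):
    rho=.132
    C=H+rho*(-np.cos(th)*f+np.sin(th)*up)
    print(round(th,2),(C-off).round(3),(Rc.inv().apply(C-off-c)*100).round(1))
E
```

```text
t 9.975 tcp [ 0.4889 -0.2145  0.0769] z [ 0.67   0.043 -0.741] x [ 0.066 -0.998  0.002] F [0.01 0.96 0.05] w 0.005668357735182971 q [-0.752  0.372  2.384  1.864  0.536 -1.009]
[0.00741659 0.00046818 0.00669131]
0.0 [ 0.497 -0.214  0.078] [-0.  -0.7  0.5]
0.1 [ 0.498 -0.214  0.091] [-0.  -1.7 -0.5]
0.2 [ 0.499 -0.214  0.105] [-0.  -2.7 -1.3]
0.3 [ 0.503 -0.213  0.117] [-0.  -3.8 -2. ]
0.4 [ 0.507 -0.213  0.13 ] [ 0.  -4.9 -2.7]
0.5 [ 0.513 -0.213  0.142] [ 0.  -6.2 -3.1]
0.6 [ 0.52  -0.212  0.153] [ 0.  -7.4 -3.5]
0.7 [ 0.528 -0.212  0.163] [ 0.  -8.7 -3.8]
0.8 [ 0.537 -0.211  0.173] [  0.  -10.   -3.9]
0.9 [ 0.547 -0.211  0.182] [  0.  -11.4  -3.9]
1.0 [ 0.557 -0.21   0.189] [  0.  -12.7  -3.7]
1.1 [ 0.569 -0.209  0.196] [  0.  -14.   -3.4]
1.2 [ 0.581 -0.208  0.201] [  0.  -15.2  -3. ]
1.3 [ 0.593 -0.208  0.205] [  0.  -16.4  -2.5]
1.4 [ 0.606 -0.207  0.208] [  0.1 -17.6  -1.8]
1.5 [ 0.619 -0.206  0.21 ] [  0.1 -18.7  -1.1]
1.6 [ 0.632 -0.205  0.21 ] [  0.1 -19.6  -0.2]
1.7 [ 0.646 -0.204  0.209] [  0.1 -20.6   0.8]
```

View pics/wrist6.png

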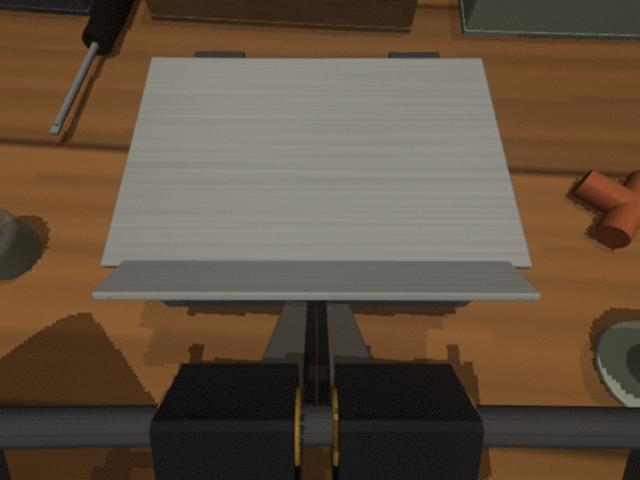

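View pics/side6.png

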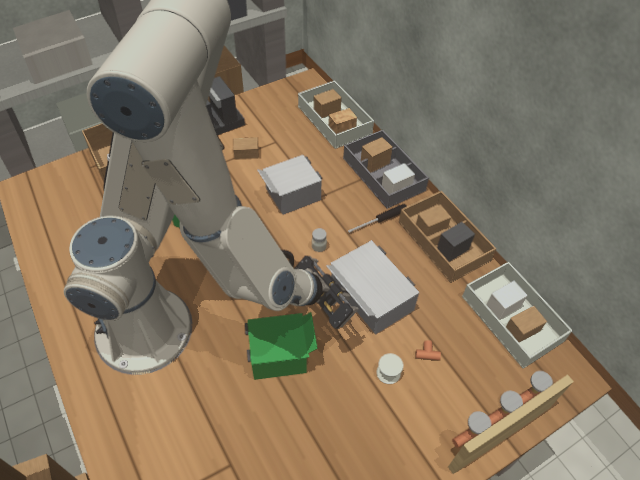

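The wrist view shows the closed fingertips hidden under the wide lip, whose edge is at row 298, columns 97–537, with the fingers at about column 316. Next I lift along the arc.

>>> {"op": "step_arm", "data": {
  "series": [
    [[0, -0.7, -0.7], [0, 0, 0], -1],
    [[0, -1.4, -1.4], [0, 0, 0], -1],
    [[0, -2.5, -1.8], [0, 0, 0], -1],
    [[0, -3.7, -2.2], [0, 0, 0], -1],
    [[0, -4.9, -2.8], [0, 0, 0], -1],
    [[0, -6.2, -3.2], [0, 0, 0], -1],
    [[0, -7.4, -3.5], [0, 0, 0], -1],
    [[0, -8.7, -3.8], [0, 0, 0], -1]
  ]
}}

```text
time_s: 11.08
tcp_pos: [0.5264, -0.2118, 0.1642]
tool_rot: [-0.261, 0.681, -0.637, 0.247]
wrist_force: [-4.7, -1.7, 1.3]
width: 0.007
```

```bash
python3 - <<'E'
from h import *
st(); snap('wrist','wrist7'); snap('scene','scene7')
c,Rc,o=pose()
for t in [(.547,-.211,.182),(.557,-.210,.189),(.569,-.209,.196),(.581,-.208,.201),(.593,-.208,.205),(.606,-.207,.208),(.619,-.206,.21),(.632,-.205,.21),(.646,-.204,.209),(.66,-.203,.208)]: print((Rc.inv().apply(np.array(t)-c)*100).round(1))
E
```

```text
t 11.075 tcp [ 0.5264 -0.2118  0.1642] z [ 0.67   0.042 -0.741] x [ 0.065 -0.998  0.003] F [-4.67 -1.72  1.27] w 0.006674148894182043 q [-0.675  0.179  2.287  1.404  0.475 -0.41 ]
[ 0.  -2.6  0.1]
[ 0.  -3.8  0.2]
[-0.  -5.1  0.5]
[-0.  -6.4  1. ]
[ 0.  -7.5  1.5]
[ 0.  -8.7  2.1]
[ 0.  -9.8  2.8]
[  0.  -10.7   3.7]
[  0.  -11.7   4.7]
[ -0.  -12.7   5.8]
```

View pics/scene7.png

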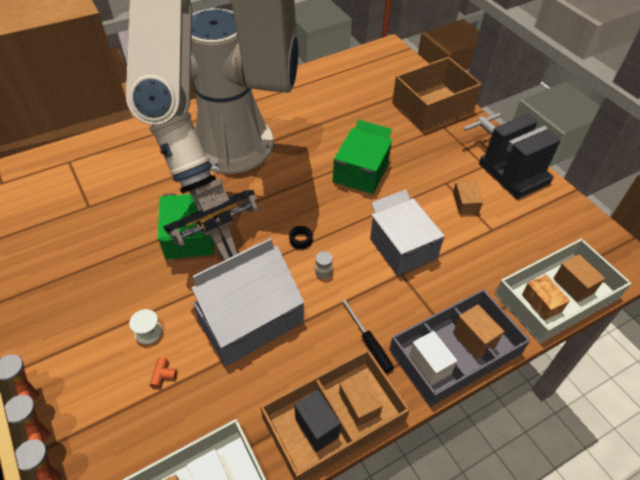

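View pics/wrist7.png

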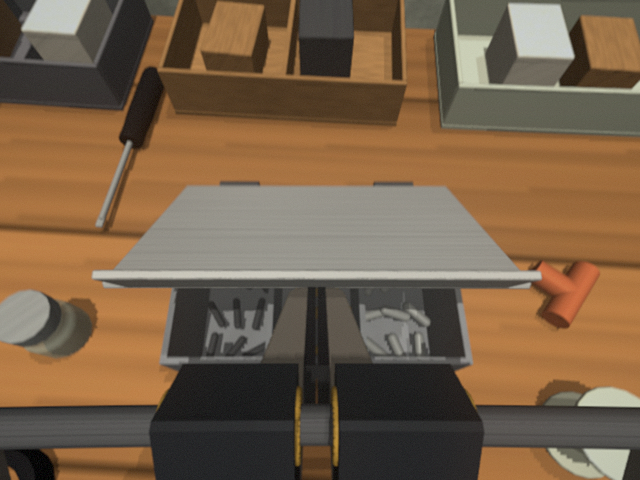

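The lid is about 0.65 rad up, resting on the fingertips, with its edge at row 278 in the wrist view. I continue along the arc.

>>> {"op": "step_arm", "data": {
  "series": [
    [[0, -1.3, 0], [0, 0, 0], -1],
    [[0, -2.6, 0.1], [0, 0, 0], -1],
    [[0, -3.8, 0.2], [0, 0, 0], -1],
    [[0, -5.1, 0.5], [0, 0, 0], -1],
    [[0, -6.4, 1], [0, 0, 0], -1],
    [[0, -7.5, 1.5], [0, 0, 0], -1],
    [[0, -8.7, 2.1], [0, 0, 0], -1],
    [[0, -9.8, 2.8], [0, 0, 0], -1],
    [[0, -10.7, 3.7], [0, 0, 0], -1],
    [[0, -11.7, 4.7], [0, 0, 0], -1]
  ]
}}

```text
time_s: 12.42
tcp_pos: [0.6462, -0.204, 0.2091]
tool_rot: [-0.262, 0.682, -0.637, 0.248]
wrist_force: [-0.4, -0.4, -0.7]
width: 0.005
```

```bash
python3 - <<'E'
from h import *
st(); snap('side','side8')
go((.675,-.203,.206));go((.58,-.208,.25));go((.5,-.213,.3))
E
```

```text
t 12.425 tcp [ 0.6462 -0.204   0.2091] z [ 0.671  0.042 -0.74 ] x [ 0.066 -0.998  0.004] F [-0.39 -0.38 -0.73] w 0.005174931997757179 q [-0.499  0.23   2.067  1.116  0.41   0.048]
shift [ 0.08 -1.8   2.09] turn [0. 0. 0.]
shift [-0.04  2.27 -7.57] turn [0. 0. 0.]
shift [ -0.05   4.84 -16.66] turn [0. 0. 0.]
```

View pics/side8.png

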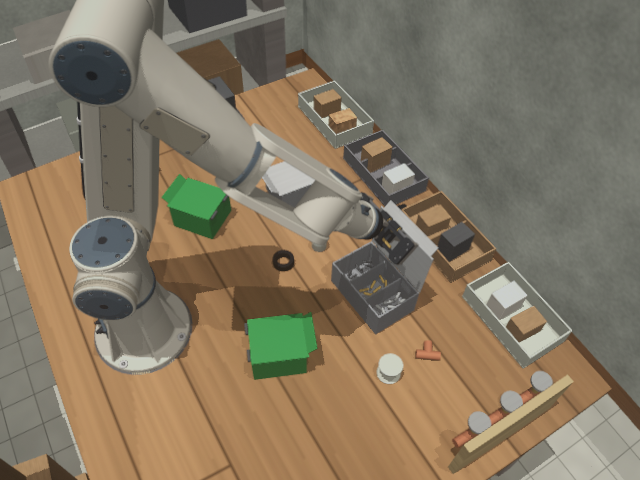

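The wide lid now leans back at about (410,245), off the fingers. I retract along the tool axis.

>>> {"op": "step_arm", "data": {
  "series": [
    [[0, 0.7, -2.5], [0, 0, 0], -1],
    [[0, 1.5, -5], [0, 0, 0], -1],
    [[0, 2.3, -8], [0, 0, 0], -1],
    [[0, 3.2, -11], [0, 0, 0], -1],
    [[0, 4, -14], [0, 0, 0], -1],
    [[0, 4.8, -16.6], [0, 0, 0], -1],
    [[0, 4.8, -16.6], [0, 0, 0], -1],
    [[0, 4.8, -16.6], [0, 0, 0], -1]
  ]
}}

```text
time_s: 13.48
tcp_pos: [0.5012, -0.2136, 0.2995]
tool_rot: [-0.262, 0.681, -0.637, 0.248]
wrist_force: [-0.6, 0.2, -0.9]
width: 0.003
```

```bash
python3 - <<'E'
from h import *
st(); snap('side','side9'); snap('scene','scene9')
for f,nb,wb in (('scene9',(365,190,445,275),(185,240,325,365)),('side9',(262,150,325,215),(320,190,450,340))):
    z=load(f);w=cloud(z);p=z['p'].astype(int);sat=p.max(2)-p.min(2)
    for n,b in(('narrow',nb),('wide',wb)):
        m=np.zeros((480,640),bool);m[b[1]:b[3],b[0]:b[2]]=1;m&=(sat<28)&(w[...,2]>.02)&(w[...,2]<.26)
        q=w[m]
        if n=='narrow': print(f,n,np.median(q[q[:,2]>.08],axis=0),q[:,2].max(),cv2.minAreaRect((q[abs(q[:,2]-.09)<.01][:,:2]*1000).astype(np.float32)))
        else:
            print(f,n,q[:,2].max());t=q[(abs(q[:,2]-.08)<.008)&(abs(q[:,1]+.21)<.13)&(q[:,0]<.66)];print(cv2.minAreaRect((t[:,:2]*1000).astype(np.float32)))
            t=q[(q[:,2]>.12)&(q[:,2]<.2)&(q[:,0]>.62)&(q[:,0]<.72)];A=np.c_[t[:,2],t[:,1],np.ones(len(t))];s=np.linalg.lstsq(A,t[:,0],rcond=None)[0];print('lid angle',np.pi/2+np.arctan(s[0]),len(t))
E
```

```text
t 13.475 tcp [ 0.5012 -0.2136  0.2995] z [ 0.672  0.041 -0.739] x [ 0.066 -0.998  0.004] F [-0.58  0.2  -0.89] w 0.0033935847788298134 q [-0.726 -0.098  2.183  0.861  0.68   0.191]
scene9 narrow [0.5622397  0.21239046 0.08869623] 0.1104767325833218 ((561.966064453125, 213.04147338867188), (124.54730987548828, 166.39578247070312), 88.80321502685547)
scene9 wide 0.23371717851311624
((579.4227294921875, -209.67434692382812), (140.60350036621094, 199.5695343017578), 3.6567885875701904)
lid angle 1.849739856266828 508
side9 narrow [0.58592505 0.21931961 0.08980517] 0.09980948402724343 ((578.7659912109375, 216.75830078125), (125.71627044677734, 127.92359924316406), 86.815673828125)
side9 wide 0.23709802388020784
((577.5693359375, -209.09054565429688), (138.78732299804688, 203.90892028808594), 4.24871301651001)
lid angle 1.8504150909186325 1743
```

View pics/scene9.png

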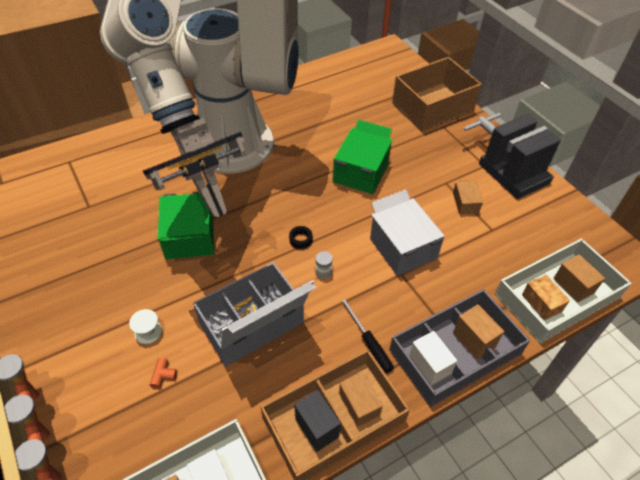

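View pics/side9.png

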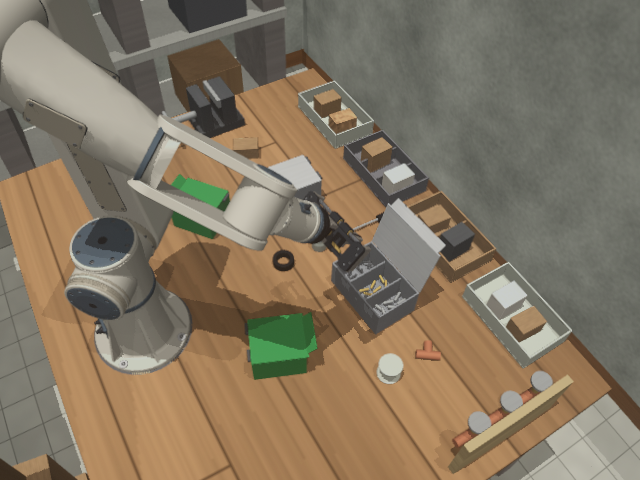

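```bash
python3 - <<'E'
from h import *
w=cloud(load('scene9'))
for n,yc in(('narrow',.213),):
    q=w.reshape(-1,3);t=q[(q[:,0]>.53)&(q[:,0]<.62)&(abs(q[:,1]-yc)<.05)&(q[:,2]>.07)]
    print('now',np.linalg.lstsq(np.c_[t[:,:2],np.ones(len(t))],t[:,2],rcond=None)[0])
w=cloud(load('scene0'));q=w.reshape(-1,3);t=q[(q[:,0]>.53)&(q[:,0]<.62)&(abs(q[:,1]+.21)<.08)&(q[:,2]>.07)]
print('wide shut ref',np.linalg.lstsq(np.c_[t[:,:2],np.ones(len(t))],t[:,2],rcond=None)[0])
r.close_job()
E
```

```text
now [-0.00214886  0.00161065  0.08933662]
wide shut ref [ 0.00224997 -0.00104023  0.08746037]
the job is handed in; nothing more can be done
```

Both lids are where you wanted them, and I handed the job in after about 13.5 s of the 61 s allowed.

- **Narrow lid:** I pushed it over from behind with the closed fingertips and it fell shut. The last check showed it flat to about 0.002 rad.
- **Wide lid:** I put the fingertips under its lip and pushed it up along its arc until it went past upright. It then fell back against its stop, and both cameras put it at 1.85 rad.
- **Boxes and other items:** The wide box's rim came out within a few mm of my estimate of where it began. The narrow box shows no visible shift, but I only had rough outlines to compare. The bystanders look unmoved in the scene picture. I judged them by eye and did not measure them.
- **Forces and clearance:** The highest wrist force I read was about 5 N. That is from readings at the end of each move, not all the way through. The fingers ended about 0.3 m above the table, touching nothing.

**Problems and disagreements:**
- On the first approach to the wide box, the last joint came within 0.002 rad of its limit (-3.018 of -3.02). I turned the tool half a turn to clear it before going on.
- The two fixed cameras disagreed by about 5 mm on positions.
- In the last side view the narrow box was partly hidden by the arm, so the narrow lid's flatness comes from the scene camera alone.

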